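# Slide the bottle tray from the lab jack onto the shaker and latch it

## Task

Push the loaded steel tray off the lab jack, across the gap and onto the shaker's platform until its nose is fully home against the end stop, then swing the retaining latch shut behind it. The two bottles make the nose heavy: with your fingertips on the ledge behind the tray's rear wall, bear down lightly while you push so that the nose does not sag into the gap, and ease off once it has landed; slide the tray, do not carry, pinch or force it, and feel that push and press together stay under about 18 N. Do not touch or upset the bottles in it, and leave the other things on the bench where they are.

Things in the scene. Friction and masses are not known exactly. Their poses are not given: they have to be found in the camera images.
- shaker: blue bench shaker. Origin under its centre at bench height; the tray travels along its +y. Aluminium platform 200 x 250, top at z 130, x -100 to 100, y -130 (front edge) to 120. On it: side rails 14 high, inner faces x = +-79 from y -69 on, flared to about +-87 at y -100; end stop 22 high, face at y = 98. Housing below: 270 x 330, top z 105
- latch (a joint): retaining latch, a flat steel bar that swings level about an upright pin (point latch_pin), rad. 0: points outward, clear of the tray's path. 2.44 (its limit): shut, across the platform along the shaker's -x, 7 mm clear behind the tail of a tray that is home. Grows clockwise seen from above. Stiff, about 1.5 N at the post, stays where left
- latch_pin (a point): top of the platform at the latch's pin: shaker x 88, y -116. The bar is 14 wide, 3 to 13 above the platform, and reaches 72 from the pin
- latch_post (a point): centre of the top of the black upright post near the latch's free end, 70 from the pin: 14 diameter, from 13 to 50 above the platform; push the latch by it
- jack: laboratory scissor jack at the shaker's -y side, its knob pointing away. Origin at its bottom centre. Steel top plate 200 (x) x 220 (y), about 130 up; its edge y = 110 faces the platform's front edge across a gap of 75 to 100. The plate leans: it slopes up or down along y by 0 to 2 degrees (not reported), set so that its plane aims 1.5 above the platform's edge
- tray: folded steel tray lying on the jack, 150 (x) x 200 (y), 0.26 kg, a petri dish loose in its rear part. Origin: centre of the flat underside; y points to the nose (y = 100). Floor 3 thick, walls 33 high: nose, both sides, and a rear wall whose back face is y = -60. Behind that the bare floor is a ledge, y -100 to -60. Home: origin at shaker x 0, y -2, z 130
- tray_ledge (a point): middle of the ledge's upper face, 20 behind the rear wall, 20 ahead of the tail edge; the ledge is 150 wide, 40 deep. Weights and friction vary: with the nose hanging over the gap it takes some 2 to 7 N down here to hold it up; once the tail is off the jack, over about 4 N here tips the tail down. Pushing takes about 4 to 10 N
- bottle_a: amber glass bottle with blue cap, 58 diameter, 105 tall, about 0.3 kg, loose in the -x half of the tray's nose compartment. Origin at the centre of its foot, about tray y = 64
- bottle_b: the same bottle in the +x half of the nose compartment. Origin at the centre of its foot
- wash_bottle: bystander: white wash bottle with red cap, 66 diameter, 195 tall, origin at its foot
- flask: bystander: glass conical flask beside the shaker, 80 diameter, 99 tall, origin at its foot
- beaker: bystander: glass beaker beyond the gap, 66 diameter, 75 tall, origin at its foot
- pan: bystander: round aluminium pan, 190 diameter, 28 high, origin at the centre of its foot
- amber: bystander: large amber bottle with green cap, 82 diameter, 165 tall, origin at its foot
- screw_cap: bystander: blue screw cap on the bench in the gap, 40 diameter, 22 high, origin at its foot
- spatula: bystander: spatula with wooden handle, 180 long, lying on the bench, origin under its middle
Mind the look-alikes: they are no part of the job. Leave any pink or turquoise look-alike of the tray alone.

How it is judged (in metres and radians):
On the way, in this order (a step that is already met when the one before it is completed fails the run):
1. the nose has bridged the gap and rides on the platform while the tail is still on the jack (y of tray in the frame of shaker between -0.215 and -0.125 m and z of tray in the frame of shaker above 0.125 m), for 0.1 s.
2. the tray is home on the platform, its nose within 3 mm of the end stop (y of tray in the frame of shaker above -0.005 m and z of tray in the frame of shaker below 0.134 m), for 0.2 s.
At the end, for the whole second after the job is handed in: The tray lies flat on the shaker's platform between the rails, nose within 3 mm of the end stop, square to it within 3 degrees and at rest; the latch is shut to within 8 degrees of its limit; both bottles stand upright in the nose compartment; nothing else was moved; the robot touches nothing (all of step 2 and z of tray in the frame of shaker above 0.126 m and angle between the y axis of tray and the y axis of shaker, either way round below 0.06 rad and value of joint latch above 2.3 rad and angle between each of bottle_a, bottle_b's own z axis and vertical below 0.1 rad and y of each of bottle_a, bottle_b in the frame of tray above 0.05 m and linear speed of tray below 0.01 m/s and x of tray in the frame of shaker between -0.007 and 0.007 m).
It fails at once if the tray sags or tips by more than 5 degrees (angle between tray's own z axis and vertical above 0.09 rad).
It fails at once if the gripper loads the tray with more than 18 N (contact force between the fingers and tray above 18 N).
It fails at once if the tray is lifted, its underside more than 20 mm above the platform (z of tray in the frame of shaker above 0.15 m).
It fails at once if the robot touches a bottle of the tray (contact force between any of the arm, the fingers and bottle_a above 0.5 N or contact force between any of the arm, the fingers and bottle_b above 0.5 N).
It fails at once if a bystander is moved by more than 20 mm (distance of any of wash_bottle, flask, beaker, pan, amber, screw_cap, spatula from where it was at the start of the episode above 0.02 m).
It also fails if it takes over 72 s, if anything falls off the work surface, if the arm or the gripper's body presses on something with over 40 N, if the wrist force passes 120 N, or if a joint passes its speed limit or range.

## Robot

A 6-joint arm with a two-finger parallel gripper is mounted at the origin on the work surface. World frame = base frame: x ahead of the robot, y to its left, z up, the work surface at z = 0. Lengths are in m, angles in degrees, forces in N, time in s.
With the tool pointing down it reaches from about 0.35 to 0.875 m from the base axis. Payload 4.2 kg.
Tool frame: the origin (TCP) lies on the centre line of the jaws, within the pads' length; the fingertips stand 11 mm ahead of it and the grasp point (between the pads) lies 8 mm behind it; z points along the fingers, y is the line along which they close (so a half turn about z gives the same grasp; the last joint's range is limited). The gripper opens to 87 mm and grips with 3 to 60 N. Pads are 19 mm wide; open, the fingers measure 117 mm over their backs; the gripper's body (75 mm by 190 mm) begins 51 mm behind the grasp point.
Start: joints at [79.847, 22.042, 0.453, 0, -68.411, -14.817], TCP at [0.264, 0.567, 0.234] pointing down, gripper open.
Joint ranges: [-179.83, 179.83], [-69.29, 118.12], [-61.27, 80.66], [-181.25, 117.63], [-171.15, -9.14], [-177.46, 177.46]. Speed limits (degrees/s): [159.86, 159.86, 180, 180, 180, 180].

## Interface

Orientations are given as a 3x3 rotation matrix whose columns are the frame's x, y, z axes.
In Python, from station import r gives the robot as it stands.
- The arm moves only by the tool servo_tool, never from a script. Its argument "commands" is a list that holds one entry, the list of rows, each a list of 7 numbers: the closure, from 0 (fully open) to 1 (shut), then the shift along the tool's x, y, z in mm, then the turn, a rotation vector about the tool's x, y, z in rad. In form: [[[claw, x, y, z, ax, ay, az], ...]]. A call has exactly 5 rows; each row is the pose to reach, as a shift and turn from the pose commanded when the call began, along the tool's axes at that moment; what a row does not reach only later rows make up. A row lasts 1/10 s, in which the tool goes at most 50 mm and 8.59 degrees, less where a joint would pass 70% of its speed; a pose out of reach is approached as far as the arm can. A call with a gripper value outside its range is refused whole. The fingers move at their own pace and stop on an object; the grip force is fixed at half the most. Time passes only in rows, so rows that repeat a pose let the fingers close, or fill a call up. It gives the time, the measured TCP pose, the force, the opening and the grip force at its end, in the units of the state.
- r.sense(): the state, without advancing time (a new reading comes with each control period).
- r.capture(name): name is "side" or "top"; returns a dict with "pixels" (420x560x3 uint8, red, green, blue), "camera_matrix" (3x3 intrinsics, pixels), "R" (3x3) and "t" (3): a world point X has camera coordinates R X + t. Camera axes: x right, y down, z forward; pixel columns grow to the right and rows downward; lengths in m; the calibration is good to about 2 mm. A picture is of the moment at which its call begins. There is no depth.
- r.finish_job(): hands the job in; it is judged then, once.
The state is a dict: "time_s": time; "joints": joint angles; "joint_velocities": joint speeds; "effort": joint torques, N m; "tcp_pos": TCP position; "ee_rot": TCP orientation; "wrist_force": force on the tool from outside, world axes, zero at the start; "moment": the same for the moment, N m; "gripper_width": opening from 0.0 (shut) to 1.0 (fully open); "gripper_force": force on a finger pad.
Only numpy, scipy, OpenCV 4.12 (cv2) and the standard library are available. Lean on these libraries where they do the work, as an engineer would, in place of code of your own. Each camera call takes 0.05 s, during which the arm holds its last target. There are 200 camera calls.

## Working session

There is one attempt and no reset: what is moved stays moved. The work goes in short steps, Python scripts to look and compute and a tool call to move; the robot and the scene stay as the last step left them, time stands still between calls to the robot, and variables do not carry over. Pictures are saved under pics/ and viewed, at most 10 in all, crops included, and the job is handed in when it is done.

Besides the shell and the picture viewer there is one more tool, called after ">>>" as name(argument=value, ...) on one line, values as JSON. servo_tool: Moves the arm, as the interface text tells. Its arguments: {"type":"object","properties":{"commands":{"type":"array","items":{"type":"array","items":{"type":"array","items":{"type":"number"}}}}},"required":["commands"]}

```bash
ls; mkdir -p pics; python3 - <<'E'
from station import r
import cv2,numpy as np
for n in ("side","top"):
    c=r.capture(n); cv2.imwrite(f"pics/{n}0.png",cv2.cvtColor(c["pixels"],cv2.COLOR_RGB2BGR))
    print(n,np.round(c["camera_matrix"],1).tolist(),np.round(c["R"],3).tolist(),np.round(c["t"],3).tolist())
s=r.sense();print(s["time_s"],s["tcp_pos"],np.round(s["ee_rot"],3).tolist(),s["wrist_force"])
E
```

```text
pics
side [[503.5, 0.0, 288.1], [0.0, 503.5, 210.4], [0.0, 0.0, 1.0]] [[-0.863, -0.504, -0.016], [-0.365, 0.646, -0.67], [0.348, -0.573, -0.742]] [0.398, 0.294, 1.694]
top [[514.1, 0.0, 281.3], [0.0, 514.1, 206.9], [0.0, 0.0, 1.0]] [[-0.026, -1.0, 0.003], [-0.983, 0.025, -0.182], [0.182, -0.008, -0.983]] [-0.038, 0.523, 1.518]
0.1 [0.26361962 0.56614324 0.232595  ] [[0.906, -0.422, -0.001], [-0.422, -0.906, -0.002], [0.0, 0.002, -1.0]] [0.00531007 0.07563218 0.33521082]
```

View pics/top0.png

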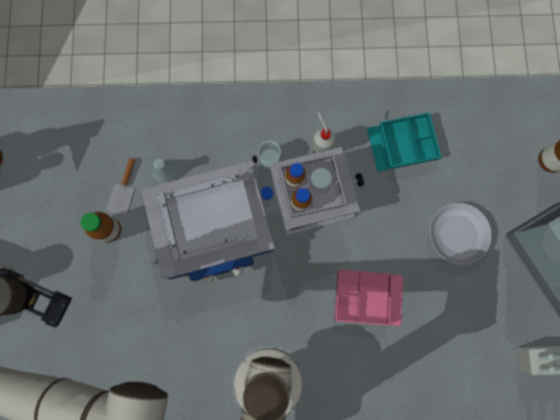

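View pics/side0.png

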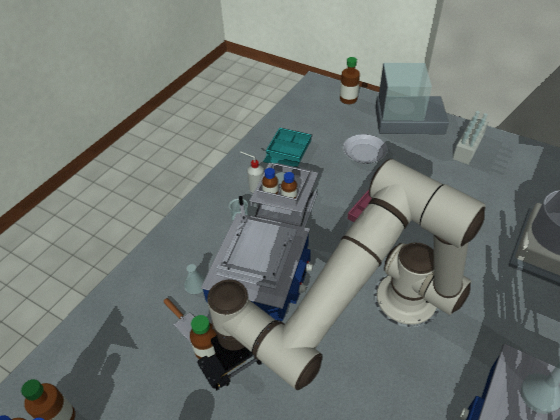

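```bash
python3 - <<'E'
import cv2
i=cv2.imread("pics/top0.png")[125:295,135:375]
cv2.imwrite("pics/crop0.png",cv2.resize(i,None,fx=3.33,fy=3.33,interpolation=cv2.INTER_CUBIC))
E
```

```text
(no output)
```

View pics/crop0.png

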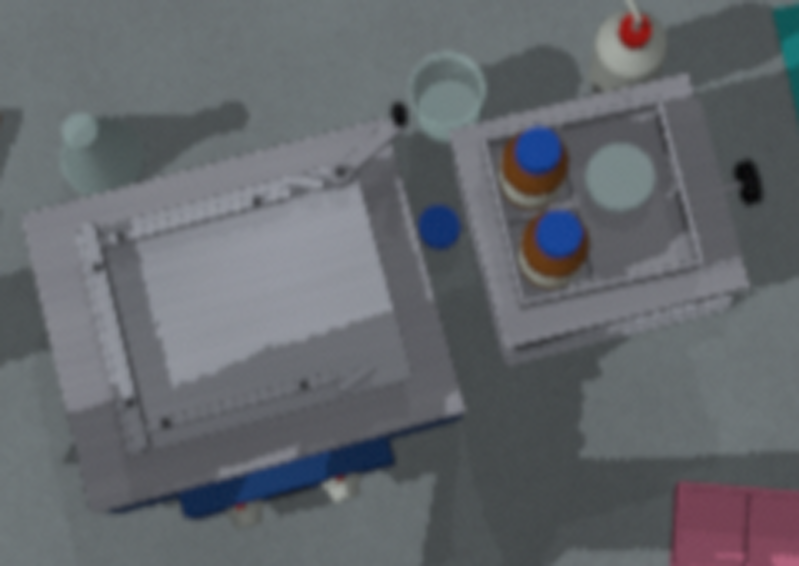

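The top view shows the steel tray with two blue-capped bottles at about (315,188). The turquoise tray (405,140) and pink tray (368,298) are look-alikes. The crop confirms the grey tray on the jack is the one, with the shaker at (207,222) and the latch post at (255,159). Next I cast rays from the corner pixels.

```bash
cat > h.py <<'E'
import numpy as np,cv2
from station import r
def ray(c,u,v):
    K,R,t=map(np.asarray,(c["camera_matrix"],c["R"],c["t"]))
    return -R.T@t, R.T@np.linalg.solve(K,[u,v,1.])
def onz(c,u,v,z):
    o,d=ray(c,u,v); return (o+d*(z-o[2])/d[2])
def proj(c,X):
    K,R,t=map(np.asarray,(c["camera_matrix"],c["R"],c["t"])); p=K@(R@np.asarray(X)+t); return p[:2]/p[2]
def tri(c1,p1,c2,p2):
    o1,d1=ray(c1,*p1);o2,d2=ray(c2,*p2)
    a=np.linalg.lstsq(np.c_[d1,-d2],o2-o1,rcond=None)[0]; A=o1+a[0]*d1;B=o2+a[1]*d2
    return (A+B)/2,np.linalg.norm(A-B)
E
python3 - <<'E'
from h import *
c=r.capture("top")
def q(n,z,*ps):
    P=np.array([onz(c,135+(u+.5)/3.333-.5,125+(v+.5)/3.333-.5,z)[:2] for u,v in ps])*1000
    L=np.roll(P,-1,0)-P
    print(n,P.round(0).tolist(),"len",np.linalg.norm(L,axis=1).round(),"ang",np.degrees(np.arctan2(L[:,1],L[:,0])).round(1),"c",P.mean(0).round(1))
q("housing",.105,(22,212),(395,122),(463,410),(105,508))
q("housing@130",.13,(22,212),(395,122),(463,410),(105,508))
q("plate",.13,(452,140),(690,75),(748,290),(510,355))
q("traywall top",.165,(490,140),(660,105),(700,262),(523,303))
q("pin",.14,(340,170));q("post",.18,(400,113))
q("railscrews+x",.144,(120,237),(258,200));q("rail-x",.144,(165,423),(305,383));q("stop",.152,(98,265),(128,402))
q("caps",.237,(538,150),(559,233))
i=c["pixels"][125:295,135:375]
g=cv2.createCLAHE(4,(4,4)).apply(cv2.cvtColor(i,cv2.COLOR_RGB2GRAY))
cv2.imwrite("pics/crop1.png",cv2.resize(g,None,fx=3.333,fy=3.333,interpolation=cv2.INTER_CUBIC))
E
```

```text
housing [[577.0, 361.0], [652.0, 29.0], [392.0, -26.0], [315.0, 283.0]] len [340. 266. 318. 273.] ang [ -77.4 -168.1  103.9   16.4] c [484.  161.8]
housing@130 [[572.0, 354.0], [645.0, 28.0], [389.0, -26.0], [314.0, 278.0]] len [334. 261. 313. 269.] ang [ -77.4 -168.1  103.9   16.4] c [479.8 158.4]
plate [[627.0, -22.0], [681.0, -234.0], [487.0, -275.0], [435.0, -67.0]] len [219. 199. 214. 197.] ang [ -75.7 -168.1  103.9   13.4] c [ 557.5 -149.4]
traywall top [[617.0, -55.0], [644.0, -202.0], [506.0, -230.0], [474.0, -79.0]] len [150. 141. 154. 144.] ang [ -79.4 -168.6  101.8    9.6] c [ 560.3 -141.3]
pin [[600.0, 76.0]] len [0.] ang [0.] c [599.8  76. ]
post [[638.0, 21.0]] len [0.] ang [0.] c [638.3  21.3]
railscrews+x [[544.0, 265.0], [574.0, 147.0]] len [122. 122.] ang [-76. 104.] c [559.1 206. ]
rail-x [[383.0, 225.0], [414.0, 107.0]] len [122. 122.] ang [-75.3 104.7] c [398.5 166.2]
stop [[519.0, 282.0], [401.0, 255.0]] len [121. 121.] ang [-167.1   12.9] c [459.7 268.5]
caps [[588.0, -93.0], [519.0, -108.0]] len [71. 71.] ang [-168.   12.] c [ 553.4 -100.2]
```

View pics/crop1.png

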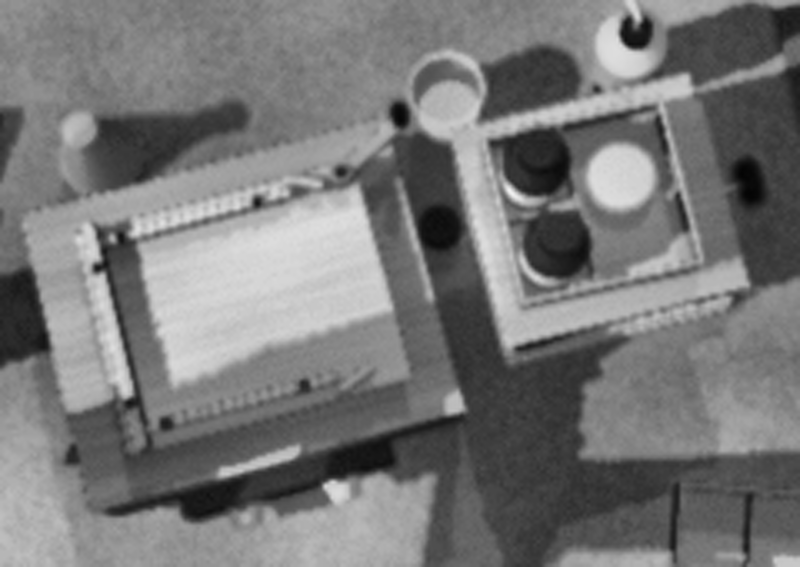

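```bash
python3 - <<'E'
from h import *
O=np.array([.4855,.167]);yw=np.radians(13.9);ex=np.array([np.cos(yw),np.sin(yw)]);ey=np.array([-ex[1],ex[0]])
C={n:r.capture(n) for n in("side","top")}
def cents(c,f,box):
    p=c["pixels"].astype(int);m=f(p[...,0],p[...,1],p[...,2]).astype(np.uint8)
    n,_,s,ce=cv2.connectedComponentsWithStats(m)
    return [(ce[i].round(1),s[i,4]) for i in range(1,n) if s[i,4]>8 and box[0]<ce[i][0]<box[1] and box[2]<ce[i][1]<box[3]]
red=lambda R,G,B:(R>110)&(G<60)&(B<60)
blu=lambda R,G,B:(B>90)&(R<60)&(G<90)
T,S=(240,380,110,240),(200,330,140,210)
for n,f in(("red",red),("blue",blu)):
    a=cents(C["top"],f,T);b=cents(C["side"],f,S);print(n,a,b)
    for p,_ in a:
        for q,_ in b:
            X,e=tri(C["top"],p,C["side"],q)
            if e<.012: d=X[:2]-O;print(X.round(4),e.round(4),"shaker",(d@ex).round(4),(d@ey).round(4))
i=C["side"]["pixels"][150:320,190:330]
cv2.imwrite("pics/side1.png",cv2.cvtColor(cv2.resize(i,None,fx=3.5,fy=3.5,interpolation=cv2.INTER_CUBIC),cv2.COLOR_RGB2BGR))
E
```

```text
red [(array([325.1, 134.5]), np.int32(54))] [(array([254.1, 163.8]), np.int32(35))]
[ 0.7191 -0.1857  0.1365] 0.0002 shaker 0.142 -0.3985
blue [(array([296. , 169.8]), np.int32(143)), (array([266.4, 192.2]), np.int32(126)), (array([302.5, 194.8]), np.int32(152))] [(array([269.2, 172.7]), np.int32(93)), (array([288.4, 176.9]), np.int32(96))]
[ 0.5897 -0.0933  0.2266] 0.0016 shaker 0.0386 -0.2777
[ 0.5197 -0.1087  0.226 ] 0.0014 shaker -0.033 -0.2758
```

View pics/side1.png

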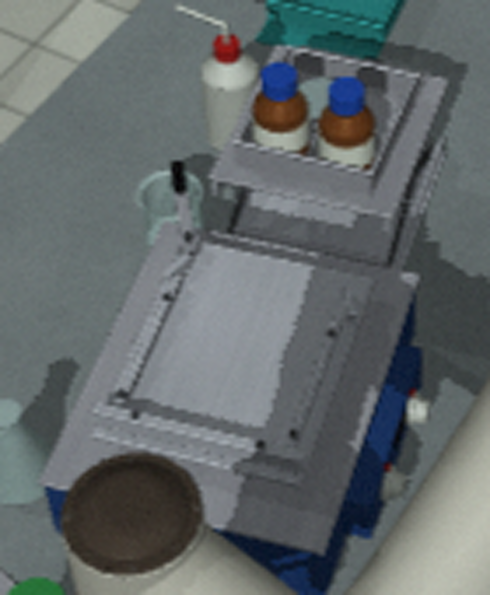

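>>> servo_tool(commands=[[[0,0,0,-30,0,0,0],[0,0,0,-60,0,0,0],[0,0,0,-90,0,0,0],[0,0,0,-120,0,0,0],[0,0,0,-120,0,0,0]]])

```text
time_s: 0.75
tcp_pos: [0.2647, 0.568, 0.3589]
ee_rot: [[0.907, -0.422, 0.004], [-0.422, -0.907, 0.009], [-0.001, -0.01, -1.0]]
wrist_force: [0.3, 0.1, 0.5]
gripper_width: 0.998
gripper_force: 0.0
```

The side crop shows the wash bottle to the +x side of the tray, with its cap at shaker (142,-398). The latch post is at crop (178,175), pointing outward, and both bottles are standing.

>>> servo_tool(commands=[[[0,35,33,0,0,0,0],[0,70,66,0,0,0,0],[0,105,99,0,0,0,0],[0,140,132,0,0,0,0],[0,175,165,0,0,0,0]]])

```text
time_s: 1.25
tcp_pos: [0.3528, 0.341, 0.3529]
ee_rot: [[0.907, -0.422, -0.001], [-0.422, -0.907, -0.001], [-0.0, 0.001, -1.0]]
wrist_force: [1.0, 0.8, 1.0]
gripper_width: 1.001
gripper_force: 0.0
```

>>> servo_tool(commands=[[[0,35,33,0,0,0,0],[0,70,66,0,0,0,0],[0,105,99,0,0,0,0],[0,140,132,0,0,0,0],[0,175,165,0,0,0,0]]])

```text
time_s: 1.75
tcp_pos: [0.4417, 0.1177, 0.3531]
ee_rot: [[0.907, -0.422, -0.0], [-0.422, -0.907, 0.0], [-0.0, 0.0, -1.0]]
wrist_force: [1.8, -0.4, 0.5]
gripper_width: 0.998
gripper_force: 0.0
```

>>> servo_tool(commands=[[[0,35,33,0,0,0,0.14],[0,70,66,0,0,0,0.28],[0,105,99,0,0,0,0.42],[0,140,132,0,0,0,0.56],[0,175,165,0,0,0,0.7]]])

```text
time_s: 2.25
tcp_pos: [0.5308, -0.1057, 0.3529]
ee_rot: [[0.416, -0.909, -0.001], [-0.909, -0.416, 0.0], [-0.001, 0.0, -1.0]]
wrist_force: [0.5, 1.4, 0.6]
gripper_width: 0.999
gripper_force: 0.0
```

>>> servo_tool(commands=[[[0,47,2,0,0,0,0.1],[0,94,4,20,0,0,0.19],[0,140,7,60,0,0,0.19],[0,140,7,100,0,0,0.19],[0,140,7,120,0,0,0.19]]])

```text
time_s: 2.75
tcp_pos: [0.5809, -0.2348, 0.2267]
ee_rot: [[0.239, -0.971, -0.01], [-0.971, -0.239, 0.003], [-0.006, 0.009, -1.0]]
wrist_force: [0.1, 0.7, -1.0]
gripper_width: 1.0
gripper_force: 0.0
```

```bash
python3 - <<'E'
from h import *
s=r.sense();print(s["tcp_pos"],s["wrist_force"],s["joints"])
R=np.array(s["ee_rot"]);p=np.array(s["tcp_pos"])
C={n:r.capture(n) for n in("side","top")}
for n in C: print(n,proj(C[n],p+R[:,2]*.011).round(1))
a=C["top"]["pixels"][130:245,235:385];b=C["side"]["pixels"][130:245,220:350]
im=np.vstack([cv2.resize(a,(520,398)),]);im2=cv2.resize(b,(450,398))
cv2.imwrite("pics/c3.png",cv2.cvtColor(cv2.resize(np.hstack([im,im2]),(800,328)),cv2.COLOR_RGB2BGR))
E
```

```text
[ 0.58086587 -0.23475245  0.22668161] [ 0.11792311  0.70573478 -0.95146236] [ -7.28738078  22.7473942    0.58787354  -0.13012145 -68.41955419
  21.14707934]
side [291.2 152.6]
top [347.5 173. ]
```

View pics/c3.png

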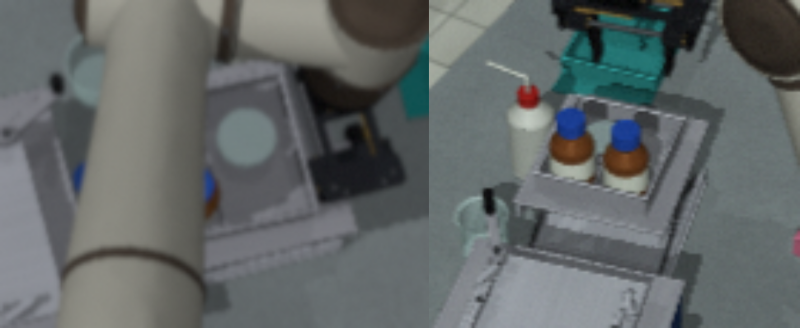

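The picture shows the fingers behind the steel tray's rear wall, with the petri dish visible ahead of them. The wash bottle is clear to the side. Now I descend.

>>> servo_tool(commands=[[[0,0,-2,20,0,0,0],[0,0,-3,40,0,0,0],[0,0,-3,55,0,0,0],[0,0,-3,65,0,0,0],[0,0,-3,65,0,0,0]]])

```text
time_s: 3.35
tcp_pos: [0.5862, -0.2326, 0.1683]
ee_rot: [[0.243, -0.97, -0.001], [-0.97, -0.243, 0.0], [-0.0, 0.001, -1.0]]
wrist_force: [-0.1, -0.3, 0.0]
gripper_width: 1.001
gripper_force: 0.0
```

>>> servo_tool(commands=[[[0,0,0,2,0,0,0],[0,0,0,4,0,0,0],[0,0,0,5,0,0,0],[0,0,0,6,0,0,0],[0,0,0,6,0,0,0]]])

```text
time_s: 3.85
tcp_pos: [0.5866, -0.2332, 0.1629]
ee_rot: [[0.242, -0.97, 0.001], [-0.97, -0.242, -0.0], [0.001, -0.001, -1.0]]
wrist_force: [0.4, -0.5, -0.4]
gripper_width: 0.997
gripper_force: 0.4
```

>>> servo_tool(commands=[[[0,0,0,2,0,0,0],[0,0,0,4,0,0,0],[0,0,0,6,0,0,0],[0,0,0,6,0,0,0],[0,0,0,6,0,0,0]]])

```text
time_s: 4.35
tcp_pos: [0.5864, -0.2332, 0.1563]
ee_rot: [[0.242, -0.97, -0.0], [-0.97, -0.242, -0.0], [0.0, 0.0, -1.0]]
wrist_force: [0.9, -1.9, -0.4]
gripper_width: 0.997
gripper_force: 1.2
```

>>> servo_tool(commands=[[[0,0,0,1,0,0,0],[0,0,0,2,0,0,0],[0,0,0,3,0,0,0],[0,0,0,3,0,0,0],[0,0,0,3,0,0,0]]])

```text
time_s: 4.85
tcp_pos: [0.5865, -0.2331, 0.1537]
ee_rot: [[0.242, -0.97, 0.0], [-0.97, -0.242, -0.0], [0.0, -0.0, -1.0]]
wrist_force: [0.5, -3.0, 1.0]
gripper_width: 1.002
gripper_force: 1.3
```

>>> servo_tool(commands=[[[0,2,0,0,0,0,0],[0,4,0,0,0,0,0],[0,4,0,0,0,0,0],[0,4,0,0,0,0,0],[0,4,0,0,0,0,0]]])

```text
time_s: 5.35
tcp_pos: [0.5872, -0.2367, 0.1534]
ee_rot: [[0.243, -0.97, -0.0], [-0.97, -0.243, 0.0], [-0.0, 0.0, -1.0]]
wrist_force: [-0.9, -0.6, 0.9]
gripper_width: 0.997
gripper_force: 0.0
```

>>> servo_tool(commands=[[[0,0,0,1,0,0,0],[0,0,0,2,0,0,0],[0,0,0,3,0,0,0],[0,0,0,3,0,0,0],[0,0,0,3,0,0,0]]])

```text
time_s: 5.85
tcp_pos: [0.5873, -0.2368, 0.1505]
ee_rot: [[0.243, -0.97, -0.0], [-0.97, -0.243, -0.0], [-0.0, 0.0, -1.0]]
wrist_force: [-0.3, 0.2, -0.4]
gripper_width: 0.996
gripper_force: 0.0
```

>>> servo_tool(commands=[[[0,0,0,1,0,0,0],[0,0,0,2,0,0,0],[0,0,0,2,0,0,0],[0,0,0,2,0,0,0],[0,0,0,2,0,0,0]]])

```text
time_s: 6.35
tcp_pos: [0.5873, -0.2369, 0.1486]
ee_rot: [[0.243, -0.97, 0.0], [-0.97, -0.243, -0.0], [0.0, -0.0, -1.0]]
wrist_force: [-0.2, -0.4, -0.3]
gripper_width: 1.001
gripper_force: 0.0
```

>>> servo_tool(commands=[[[0,0,0,1,0,0,0],[0,0,0,2,0,0,0],[0,0,0,2,0,0,0],[0,0,0,2,0,0,0],[0,0,0,2,0,0,0]]])

```text
time_s: 6.85
tcp_pos: [0.5873, -0.2368, 0.1466]
ee_rot: [[0.243, -0.97, 0.0], [-0.97, -0.243, -0.0], [0.0, -0.0, -1.0]]
wrist_force: [-0.4, -0.6, -0.4]
gripper_width: 1.0
gripper_force: 0.0
```

>>> servo_tool(commands=[[[0,0,0,1,0,0,0],[0,0,0,2,0,0,0],[0,0,0,2,0,0,0],[0,0,0,2,0,0,0],[0,0,0,2,0,0,0]]])

```text
time_s: 7.35
tcp_pos: [0.5873, -0.2369, 0.1446]
ee_rot: [[0.243, -0.97, 0.0], [-0.97, -0.243, -0.0], [0.0, -0.0, -1.0]]
wrist_force: [0.3, 0.1, 0.2]
gripper_width: 0.996
gripper_force: 0.0
```

>>> servo_tool(commands=[[[0,0,0,1,0,0,0],[0,0,0,2,0,0,0],[0,0,0,2,0,0,0],[0,0,0,2,0,0,0],[0,0,0,2,0,0,0]]])

```text
time_s: 7.85
tcp_pos: [0.5873, -0.2368, 0.1426]
ee_rot: [[0.243, -0.97, 0.0], [-0.97, -0.243, -0.0], [0.0, -0.0, -1.0]]
wrist_force: [-0.0, 0.6, 0.7]
gripper_width: 0.998
gripper_force: 0.0
```

>>> servo_tool(commands=[[[0,0,0,1,0,0,0],[0,0,0,1.5,0,0,0],[0,0,0,1.5,0,0,0],[0,0,0,1.5,0,0,0],[0,0,0,1.5,0,0,0]]])

```text
time_s: 8.35
tcp_pos: [0.5873, -0.2369, 0.1411]
ee_rot: [[0.243, -0.97, 0.0], [-0.97, -0.243, -0.0], [0.0, -0.0, -1.0]]
wrist_force: [0.2, 0.5, -0.0]
gripper_width: 1.002
gripper_force: 0.0
```

>>> servo_tool(commands=[[[0,0,0,1,0,0,0],[0,0,0,1.5,0,0,0],[0,0,0,1.5,0,0,0],[0,0,0,1.5,0,0,0],[0,0,0,1.5,0,0,0]]])

```text
time_s: 8.85
tcp_pos: [0.5873, -0.2369, 0.1396]
ee_rot: [[0.243, -0.97, 0.0], [-0.97, -0.243, -0.0], [0.0, -0.0, -1.0]]
wrist_force: [-0.5, -0.5, -0.1]
gripper_width: 1.0
gripper_force: 0.0
```

>>> servo_tool(commands=[[[0,0,0,1,0,0,0],[0,0,0,1,0,0,0],[0,0,0,1,0,0,0],[0,0,0,1,0,0,0],[0,0,0,1,0,0,0]]])

```text
time_s: 9.35
tcp_pos: [0.5873, -0.2369, 0.1386]
ee_rot: [[0.242, -0.97, 0.0], [-0.97, -0.242, -0.0], [0.0, -0.0, -1.0]]
wrist_force: [-0.4, -0.1, -0.2]
gripper_width: 1.004
gripper_force: 0.0
```

>>> servo_tool(commands=[[[0,0,0,1,0,0,0],[0,0,0,1,0,0,0],[0,0,0,1,0,0,0],[0,0,0,1,0,0,0],[0,0,0,1,0,0,0]]])

```text
time_s: 9.85
tcp_pos: [0.5873, -0.2368, 0.1376]
ee_rot: [[0.243, -0.97, 0.0], [-0.97, -0.243, -0.0], [0.0, -0.0, -1.0]]
wrist_force: [-0.4, 0.5, 0.4]
gripper_width: 1.002
gripper_force: 0.0
```

>>> servo_tool(commands=[[[0,0,0,1,0,0,0],[0,0,0,1,0,0,0],[0,0,0,1,0,0,0],[0,0,0,1,0,0,0],[0,0,0,1,0,0,0]]])

```text
time_s: 10.35
tcp_pos: [0.5873, -0.2368, 0.1366]
ee_rot: [[0.243, -0.97, 0.0], [-0.97, -0.243, -0.0], [0.0, -0.0, -1.0]]
wrist_force: [0.0, 0.6, -0.8]
gripper_width: 0.997
gripper_force: 0.0
```

>>> servo_tool(commands=[[[0,0,0,1,0,0,0],[0,0,0,1,0,0,0],[0,0,0,1,0,0,0],[0,0,0,1,0,0,0],[0,0,0,1,0,0,0]]])

```text
time_s: 10.85
tcp_pos: [0.5874, -0.2369, 0.1361]
ee_rot: [[0.243, -0.97, 0.001], [-0.97, -0.243, -0.0], [0.0, -0.0, -1.0]]
wrist_force: [-0.6, 0.4, 4.7]
gripper_width: 1.002
gripper_force: 2.3
```

>>> servo_tool(commands=[[[0,0,0,1,0,0,0],[0,0,0,1,0,0,0],[0,0,0,1,0,0,0],[0,0,0,1,0,0,0],[0,0,0,1,0,0,0]]])

```text
time_s: 11.35
tcp_pos: [0.5875, -0.2369, 0.136]
ee_rot: [[0.243, -0.97, 0.001], [-0.97, -0.243, -0.001], [0.001, -0.001, -1.0]]
wrist_force: [-2.5, 1.6, 8.2]
gripper_width: 0.998
gripper_force: 4.2
```

>>> servo_tool(commands=[[[0,-1,0,-0.4,0,0,0],[0,-3,0,-0.4,0,0,0],[0,-5,0,-0.5,0,0,0],[0,-7,0,-0.5,0,0,0],[0,-9,0,-0.6,0,0,0]]])

```text
time_s: 11.85
tcp_pos: [0.5866, -0.2298, 0.1363]
ee_rot: [[0.243, -0.97, 0.004], [-0.97, -0.243, -0.003], [0.004, -0.003, -1.0]]
wrist_force: [1.9, -6.1, 3.7]
gripper_width: 0.998
gripper_force: 4.0
```

>>> servo_tool(commands=[[[0,-4,0,-0.1,0,0,0],[0,-8,0,-0.2,0,0,0],[0,-12,0,-0.3,0,0,0],[0,-16,0,-0.4,0,0,0],[0,-20,0,-0.5,0,0,0]]])

```text
time_s: 12.35
tcp_pos: [0.5818, -0.2104, 0.137]
ee_rot: [[0.243, -0.97, 0.004], [-0.97, -0.243, -0.003], [0.004, -0.003, -1.0]]
wrist_force: [1.3, -6.1, 5.0]
gripper_width: 1.001
gripper_force: 4.4
```

>>> servo_tool(commands=[[[0,-5,0,-0.16,0,0,0],[0,-10,0,-0.32,0,0,0],[0,-15,0,-0.48,0,0,0],[0,-20,0,-0.64,0,0,0],[0,-25,0,-0.8,0,0,0]]])

```text
time_s: 12.85
tcp_pos: [0.5758, -0.1861, 0.1379]
ee_rot: [[0.243, -0.97, 0.004], [-0.97, -0.243, -0.003], [0.004, -0.003, -1.0]]
wrist_force: [1.2, -5.6, 5.8]
gripper_width: 1.001
gripper_force: 4.6
```

>>> servo_tool(commands=[[[0,-5,0,-0.16,0,0,0],[0,-10,0,-0.32,0,0,0],[0,-15,0,-0.48,0,0,0],[0,-20,0,-0.64,0,0,0],[0,-25,0,-0.8,0,0,0]]])

```text
time_s: 13.35
tcp_pos: [0.5698, -0.1618, 0.1388]
ee_rot: [[0.244, -0.97, 0.004], [-0.97, -0.244, -0.003], [0.004, -0.003, -1.0]]
wrist_force: [1.5, -6.4, 6.2]
gripper_width: 1.001
gripper_force: 4.6
```

>>> servo_tool(commands=[[[0,-4,0,-0.12,0,0,0],[0,-8,0,-0.25,0,0,0],[0,-12,0,-0.38,0,0,0],[0,-16,0,-0.5,0,0,0],[0,-20,0,-0.62,0,0,0]]])

```text
time_s: 13.85
tcp_pos: [0.565, -0.1424, 0.1395]
ee_rot: [[0.244, -0.97, 0.004], [-0.97, -0.244, -0.003], [0.004, -0.003, -1.0]]
wrist_force: [0.9, -6.6, 6.8]
gripper_width: 1.004
gripper_force: 4.8
```

>>> servo_tool(commands=[[[0,-4,0,-0.13,0,0,0],[0,-8,0,-0.27,0,0,0],[0,-12,0,-0.4,0,0,0],[0,-16,0,-0.54,0,0,0],[0,-20,0,-0.68,0,0,0]]])

```text
time_s: 14.35
tcp_pos: [0.5601, -0.123, 0.1402]
ee_rot: [[0.244, -0.97, 0.004], [-0.97, -0.244, -0.003], [0.004, -0.003, -1.0]]
wrist_force: [2.4, -6.6, 6.0]
gripper_width: 0.999
gripper_force: 4.9
```

>>> servo_tool(commands=[[[0,-4,0,-0.13,0,0,0],[0,-8,0,-0.27,0,0,0],[0,-12,0,-0.4,0,0,0],[0,-16,0,-0.54,0,0,0],[0,-20,0,-0.68,0,0,0]]])

```text
time_s: 14.85
tcp_pos: [0.5555, -0.104, 0.1415]
ee_rot: [[0.244, -0.97, 0.004], [-0.97, -0.244, -0.004], [0.005, -0.003, -1.0]]
wrist_force: [1.2, -9.8, 9.6]
gripper_width: 0.998
gripper_force: 6.0
```

```bash
python3 - <<'E'
from h import *
s=r.sense();print(s["tcp_pos"],s["wrist_force"])
C={n:r.capture(n) for n in("side","top")}
a=C["top"]["pixels"][140:290,140:360];b=C["side"]["pixels"][150:300,190:340]
im=np.hstack([cv2.resize(a,(475,324),interpolation=cv2.INTER_CUBIC),cv2.resize(b,(324,324),interpolation=cv2.INTER_CUBIC)])
cv2.imwrite("pics/c4.png",cv2.cvtColor(im,cv2.COLOR_RGB2BGR))
s=r.sense();print(s["tcp_pos"],s["wrist_force"])
E
```

```text
[ 0.5555048  -0.10395962  0.14145775] [ 1.24378415 -9.81131109  9.63891198]
[ 0.55533692 -0.10343093  0.14152695] [ 0.84331084 -5.18587071  9.68112215]
```

View pics/c4.png

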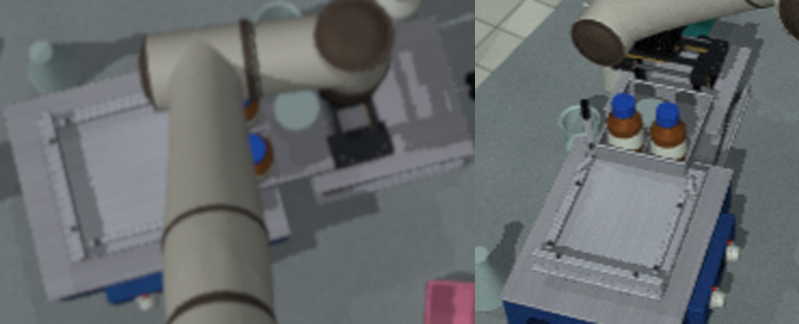

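The nose has landed on the platform (side crop, nose at about (640,155)) and both bottles are upright, so I ease off the press.

>>> servo_tool(commands=[[[0,0,0,-0.7,0,0,0],[0,-3,0,-1.2,0,0,0],[0,-7,0,-1.6,0,0,0],[0,-11,0,-1.8,0,0,0],[0,-15,0,-2,0,0,0]]])

```text
time_s: 15.45
tcp_pos: [0.5511, -0.0885, 0.142]
ee_rot: [[0.243, -0.97, 0.002], [-0.97, -0.243, -0.002], [0.003, -0.002, -1.0]]
wrist_force: [1.6, -5.0, 4.0]
gripper_width: 1.0
gripper_force: 3.6
```

>>> servo_tool(commands=[[[0,-4,0,-0.4,0,0,0],[0,-8,0,-0.8,0,0,0],[0,-12,0,-1.1,0,0,0],[0,-16,0,-1.3,0,0,0],[0,-20,0,-1.5,0,0,0]]])

```text
time_s: 15.95
tcp_pos: [0.545, -0.0679, 0.1425]
ee_rot: [[0.242, -0.97, -0.0], [-0.97, -0.242, -0.0], [0.0, 0.0, -1.0]]
wrist_force: [1.1, -3.9, 1.0]
gripper_width: 0.999
gripper_force: 2.6
```

>>> servo_tool(commands=[[[0,-5,0,-0.2,0,0,0],[0,-10,0,-0.5,0,0,0],[0,-15,0,-0.8,0,0,0],[0,-20,0,-1.1,0,0,0],[0,-25,0,-1.4,0,0,0]]])

```text
time_s: 16.45
tcp_pos: [0.539, -0.0435, 0.1445]
ee_rot: [[0.243, -0.97, 0.0], [-0.97, -0.243, -0.0], [0.0, -0.0, -1.0]]
wrist_force: [0.8, -4.4, 2.4]
gripper_width: 0.999
gripper_force: 3.0
```

>>> servo_tool(commands=[[[0,-5,0,-0.2,0,0,0],[0,-10,0,-0.4,0,0,0],[0,-15,0,-0.6,0,0,0],[0,-20,0,-0.8,0,0,0],[0,-25,0,-1,0,0,0]]])

```text
time_s: 16.95
tcp_pos: [0.5323, -0.019, 0.1446]
ee_rot: [[0.242, -0.97, -0.002], [-0.97, -0.242, 0.0], [-0.001, 0.001, -1.0]]
wrist_force: [0.6, -3.1, -0.4]
gripper_width: 0.995
gripper_force: 1.9
```

>>> servo_tool(commands=[[[0,-5,0,0,0,0,0],[0,-10,0,0,0,0,0],[0,-15,0,0,0,0,0],[0,-20,0,0,0,0,0],[0,-25,0,0,0,0,0]]])

```text
time_s: 17.45
tcp_pos: [0.5265, 0.0051, 0.1449]
ee_rot: [[0.242, -0.97, -0.001], [-0.97, -0.242, -0.0], [-0.0, 0.001, -1.0]]
wrist_force: [0.6, -2.8, -0.9]
gripper_width: 1.003
gripper_force: 1.5
```

>>> servo_tool(commands=[[[0,-5,0,0,0,0,0],[0,-10,0,0,0,0,0],[0,-15,0,0,0,0,0],[0,-20,0,0,0,0,0],[0,-25,0,0,0,0,0]]])

```text
time_s: 17.95
tcp_pos: [0.5207, 0.0294, 0.1451]
ee_rot: [[0.243, -0.97, -0.0], [-0.97, -0.243, 0.0], [-0.0, 0.0, -1.0]]
wrist_force: [1.0, -2.9, -1.6]
gripper_width: 1.002
gripper_force: 1.5
```

>>> servo_tool(commands=[[[0,-5,0,0,0,0,0],[0,-10,0,0,0,0,0],[0,-15,0,0,0,0,0],[0,-20,0,0,0,0,0],[0,-25,0,0,0,0,0]]])

```text
time_s: 18.45
tcp_pos: [0.5146, 0.0536, 0.1451]
ee_rot: [[0.243, -0.97, -0.0], [-0.97, -0.243, -0.0], [0.0, 0.0, -1.0]]
wrist_force: [0.5, -3.0, -1.9]
gripper_width: 1.001
gripper_force: 1.5
```

>>> servo_tool(commands=[[[0,-5,0,0,0,0,0],[0,-10,0,0,0,0,0],[0,-15,0,0,0,0,0],[0,-20,0,0,0,0,0],[0,-25,0,0,0,0,0]]])

```text
time_s: 18.95
tcp_pos: [0.5086, 0.0779, 0.1451]
ee_rot: [[0.243, -0.97, -0.0], [-0.97, -0.243, -0.0], [0.0, 0.0, -1.0]]
wrist_force: [0.9, -2.9, -1.8]
gripper_width: 1.005
gripper_force: 1.5
```

>>> servo_tool(commands=[[[0,-3,0,0,0,0,0],[0,-6,0,0,0,0,0],[0,-8,0,0,0,0,0],[0,-10,0,0,0,0,0],[0,-12,0,0,0,0,0]]])

```text
time_s: 19.45
tcp_pos: [0.5058, 0.0892, 0.1451]
ee_rot: [[0.242, -0.97, -0.0], [-0.97, -0.242, -0.0], [0.0, 0.0, -1.0]]
wrist_force: [0.6, -2.9, -2.1]
gripper_width: 0.998
gripper_force: 1.5
```

>>> servo_tool(commands=[[[0,-1,0,0,0,0,0],[0,-2,0,0,0,0,0],[0,-3,0,0,0,0,0],[0,-4,0,0,0,0,0],[0,-5,0,0,0,0,0]]])

```text
time_s: 19.95
tcp_pos: [0.5046, 0.094, 0.1451]
ee_rot: [[0.242, -0.97, -0.0], [-0.97, -0.242, -0.0], [0.0, 0.0, -1.0]]
wrist_force: [1.1, -3.2, -1.3]
gripper_width: 1.002
gripper_force: 1.6
```

>>> servo_tool(commands=[[[0,-0.5,0,0,0,0,0],[0,-1,0,0,0,0,0],[0,-1.5,0,0,0,0,0],[0,-2,0,0,0,0,0],[0,-2,0,0,0,0,0]]])

```text
time_s: 20.45
tcp_pos: [0.5042, 0.0951, 0.1452]
ee_rot: [[0.242, -0.97, -0.0], [-0.97, -0.242, -0.001], [0.001, 0.0, -1.0]]
wrist_force: [2.3, -6.0, -1.7]
gripper_width: 0.997
gripper_force: 3.3
```

>>> servo_tool(commands=[[[0,-0.5,0,0,0,0,0],[0,-0.8,0,0,0,0,0],[0,-0.8,0,0,0,0,0],[0,-0.8,0,0,0,0,0],[0,-0.8,0,0,0,0,0]]])

```text
time_s: 20.95
tcp_pos: [0.5042, 0.0952, 0.1452]
ee_rot: [[0.242, -0.97, -0.0], [-0.97, -0.242, -0.002], [0.002, 0.001, -1.0]]
wrist_force: [3.1, -10.3, -1.8]
gripper_width: 1.001
gripper_force: 4.9
```

>>> servo_tool(commands=[[[0,4,0,0,0,0,0],[0,8,0,0,0,0,0],[0,8,0,-30,0,0,0],[0,8,0,-70,0,0,0],[0,8,0,-95,0,0,0]]])

```text
time_s: 21.45
tcp_pos: [0.5071, 0.0897, 0.2433]
ee_rot: [[0.243, -0.97, 0.004], [-0.97, -0.243, 0.002], [-0.001, -0.005, -1.0]]
wrist_force: [0.2, -0.2, 0.6]
gripper_width: 0.999
gripper_force: 0.0
```

>>> servo_tool(commands=[[[0.65,45,0,0,0,0,0],[0.65,90,0,0,0,0,0],[0.65,135,0,0,0,0,0],[0.65,180,0,0,0,0,0],[0.65,210,0,0,0,0,0]]])

```text
time_s: 21.95
tcp_pos: [0.5575, -0.1167, 0.2404]
ee_rot: [[0.241, -0.97, 0.001], [-0.97, -0.241, 0.001], [-0.0, -0.002, -1.0]]
wrist_force: [0.1, -0.4, -0.2]
gripper_width: 0.632
gripper_force: 0.0
```

```bash
python3 - <<'E'
from h import *
C={n:r.capture(n) for n in("side","top")}
a=C["top"]["pixels"][140:265,140:300];b=C["side"]["pixels"][165:290,200:330]
im=np.hstack([cv2.resize(a,(448,350),interpolation=cv2.INTER_CUBIC),cv2.resize(b,(352,350),interpolation=cv2.INTER_CUBIC)])
cv2.imwrite("pics/c5.png",cv2.cvtColor(im,cv2.COLOR_RGB2BGR))
s=r.sense();print(s["tcp_pos"],s["joints"],s["time_s"])
E
```

```text
[ 0.55759932 -0.11737151  0.23989757] [ 4.39292697e+00  1.63990931e+01 -6.94292985e+00 -1.34048822e-02
 -6.66150197e+01  9.40505355e+00] 22.05
```

View pics/c5.png

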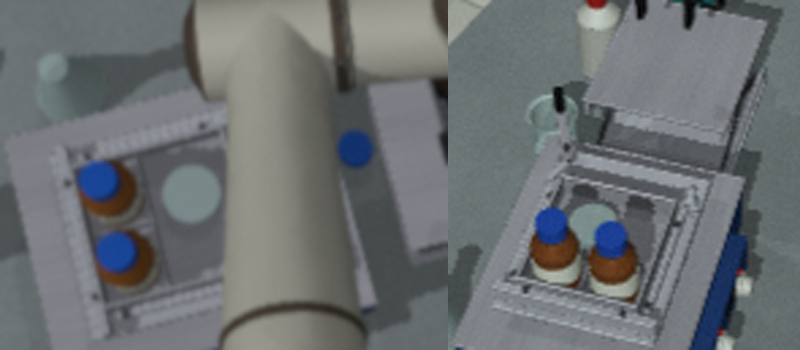

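The tray sits home with both bottles upright: caps at (100,182) and (117,252) in the left half of the picture. I next locate the post from the first pictures.

```bash
python3 - <<'E'
from h import *
C={n:r.capture(n) for n in("side","top")}
P={}
for n,(u,v) in {"top":(255,159),"side":(240,200)}.items():
    g=cv2.imread(f"pics/{n}0.png").max(2)[v-14:v+15,u-14:u+15]
    m=(g<50).astype(np.uint8);k,_,s,ce=cv2.connectedComponentsWithStats(m)
    print(n,[(ce[i]+[u-14,v-14],s[i]) for i in range(1,k) if s[i,4]>5])
    j=1+np.argmax(s[1:,4]);P[n]=ce[j]+[u-14,v-14]
X,e=tri(C["top"],P["top"],C["side"],P["side"]);print(X,e)
O=np.array([.4855,.167]);yw=np.radians(13.9);ex=np.array([np.cos(yw),np.sin(yw)]);ey=np.array([-ex[1],ex[0]])
d=X[:2]-O;d=np.array([d@ex,d@ey])*1000;q=d-[88,-116];print(d,np.linalg.norm(q),np.degrees(np.arctan2(q[1],q[0]))%360)
E
```

```text
top [(array([254.5, 159. ]), array([12, 12,  4,  5, 18], dtype=int32))]
side [(array([240.5   , 199.9375]), array([13, 10,  4,  9, 32], dtype=int32))]
[0.64049016 0.02216991 0.16593258] 0.0011228413063460831
[ 115.65924992 -177.82193512] 67.72728969163222 294.10383178577644
```

>>> servo_tool(commands=[[[0.65,-29,-29,0,0,0,-0.1],[0.65,-58,-58,0,0,0,-0.21],[0.65,-86,-87,0,0,0,-0.32],[0.65,-113,-115,0,0,0,-0.42],[0.65,-113,-115,0,0,0,-0.42]]])

```text
time_s: 22.65
tcp_pos: [0.6425, 0.0284, 0.2395]
ee_rot: [[0.623, -0.782, 0.001], [-0.782, -0.623, 0.001], [-0.0, -0.001, -1.0]]
wrist_force: [0.5, 0.1, 0.0]
gripper_width: 0.353
gripper_force: 0.0
```

```bash
python3 - <<'E'
from h import *
s=r.sense();p=np.array(s["tcp_pos"]);R=np.array(s["ee_rot"])
c=r.capture("side");T=[p+R@[0,k*.02,.011] for k in(-1,1)]
print(p,[proj(c,t).round(1) for t in T],"post",proj(c,[.6405,.0222,.18]).round(1))
i=c["pixels"][150:250,180:310];cv2.imwrite("pics/c6.png",cv2.cvtColor(cv2.resize(i,None,fx=4,fy=4,interpolation=cv2.INTER_CUBIC),cv2.COLOR_RGB2BGR))
E
```

```text
[0.64249022 0.0283775  0.23945738] [array([231.5, 189. ]), array([243.1, 187.7])] post [240.  197.2]
```

View pics/c6.png

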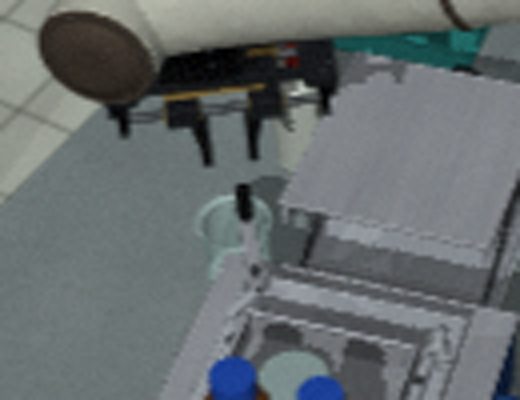

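The side crop shows the fingertips at (208,160) and (253,157), above and nearly astride the post top at (243,188). I shift a few mm and lower.

>>> servo_tool(commands=[[[0.65,4,6,0,0,0,0],[0.65,4,6,10,0,0,0],[0.65,4,6,25,0,0,0],[0.65,4,6,40,0,0,0],[0.65,4,6,46,0,0,0]]])

```text
time_s: 23.2
tcp_pos: [0.637, 0.0147, 0.1922]
ee_rot: [[0.615, -0.788, -0.003], [-0.788, -0.615, -0.0], [-0.002, 0.003, -1.0]]
wrist_force: [0.2, 0.3, -0.6]
gripper_width: 0.349
gripper_force: 0.0
```

>>> servo_tool(commands=[[[0.65,0,0,5,0,0,0],[0.65,0,0,10,0,0,0],[0.65,0,0,16,0,0,0],[0.65,0,0,24,0,0,0],[0.65,0,0,26,0,0,0]]])

```text
time_s: 23.7
tcp_pos: [0.6381, 0.0158, 0.1669]
ee_rot: [[0.617, -0.787, -0.002], [-0.787, -0.617, -0.0], [-0.001, 0.002, -1.0]]
wrist_force: [0.8, -0.2, -0.4]
gripper_width: 0.355
gripper_force: 0.0
```

>>> servo_tool(commands=[[[0.65,-1.2,8.5,0,0,0,0.12],[0.65,-3.4,16.7,0,0,0,0.24],[0.65,-6.6,24.7,0,0,0,0.36],[0.65,-10.7,32.2,0,0,0,0.48],[0.65,-15.7,39.2,0,0,0,0.6]]])

```text
time_s: 24.2
tcp_pos: [0.5991, 0.0039, 0.1685]
ee_rot: [[0.06, -0.998, 0.003], [-0.998, -0.06, -0.0], [0.0, -0.003, -1.0]]
wrist_force: [1.7, -1.4, -0.6]
gripper_width: 0.351
gripper_force: 1.0
```

>>> servo_tool(commands=[[[0.65,-1.2,8.5,0,0,0,0.12],[0.65,-3.4,16.7,0,0,0,0.24],[0.65,-6.6,24.7,0,0,0,0.36],[0.65,-10.7,32.2,0,0,0,0.48],[0.65,-15.7,39.2,0,0,0,0.6]]])

```text
time_s: 24.7
tcp_pos: [0.5584, 0.0168, 0.1686]
ee_rot: [[-0.514, -0.858, 0.002], [-0.858, 0.514, -0.001], [-0.0, -0.002, -1.0]]
wrist_force: [0.5, -2.2, -0.9]
gripper_width: 0.349
gripper_force: 1.0
```

>>> servo_tool(commands=[[[0.65,-1.2,8.5,0,0,0,0.12],[0.65,-3.4,16.7,0,0,0,0.24],[0.65,-6.6,24.7,0,0,0,0.36],[0.65,-10.7,32.2,0,0,0,0.48],[0.65,-10.7,32.2,0,0,0,0.48]]])

```text
time_s: 25.2
tcp_pos: [0.5355, 0.0432, 0.1684]
ee_rot: [[-0.849, -0.529, 0.0], [-0.529, 0.849, 0.0], [-0.0, -0.0, -1.0]]
wrist_force: [0.2, 0.3, 0.5]
gripper_width: 0.351
gripper_force: 0.0
```

>>> servo_tool(commands=[[[0.65,-0.6,4.3,0,0,0,0.06],[0.65,-1.2,8.5,0,0,0,0.12],[0.65,-2.2,12.6,0,0,0,0.18],[0.65,-3.4,16.7,0,0,0,0.24],[0.65,-3.4,16.7,0,0,0,0.24]]])

```text
time_s: 25.7
tcp_pos: [0.5301, 0.0588, 0.1682]
ee_rot: [[-0.95, -0.313, 0.0], [-0.313, 0.95, 0.0], [-0.0, -0.0, -1.0]]
wrist_force: [0.6, -0.0, -0.5]
gripper_width: 0.348
gripper_force: 0.0
```

>>> servo_tool(commands=[[[0.65,-0.2,1.4,0,0,0,0.02],[0.65,-0.4,2.8,0,0,0,0.04],[0.65,-0.6,4.3,0,0,0,0.06],[0.65,-0.6,4.3,0,0,0,0.06],[0.65,-0.6,4.3,0,0,0,0.06]]])

```text
time_s: 26.2
tcp_pos: [0.5292, 0.0631, 0.1682]
ee_rot: [[-0.967, -0.253, 0.0], [-0.253, 0.967, 0.0], [-0.0, 0.0, -1.0]]
wrist_force: [-0.3, -1.7, -0.6]
gripper_width: 0.348
gripper_force: 0.5
```

>>> servo_tool(commands=[[[0.65,-0.1,1,0,0,0,0.014],[0.65,-0.2,2,0,0,0,0.028],[0.65,-0.2,3,0,0,0,0.04],[0.65,-0.2,3,0,0,0,0.04],[0.65,-0.2,3,0,0,0,0.04]]])

```text
time_s: 26.7
tcp_pos: [0.5289, 0.0656, 0.1682]
ee_rot: [[-0.977, -0.214, 0.001], [-0.214, 0.977, -0.001], [-0.0, -0.001, -1.0]]
wrist_force: [2.2, -4.6, -0.9]
gripper_width: 0.351
gripper_force: 2.3
```

>>> servo_tool(commands=[[[0.65,0,1,0,0,0,0],[0.65,0,2,0,0,0,0],[0.65,0,2,0,0,0,0],[0.65,0,2,0,0,0,0],[0.65,0,2,0,0,0,0]]])

```text
time_s: 27.2
tcp_pos: [0.5288, 0.066, 0.1682]
ee_rot: [[-0.977, -0.214, 0.001], [-0.214, 0.977, -0.003], [0.0, -0.003, -1.0]]
wrist_force: [5.7, -10.3, -2.7]
gripper_width: 0.351
gripper_force: 5.6
```

The latch stalls at its limit. I centre the fingers off the post and rise.

>>> servo_tool(commands=[[[0.65,0,-5,0,0,0,0],[0.65,0,-10,0,0,0,0],[0.65,0,-10,0,0,0,0],[0.65,0,-10,-10,0,0,0],[0.65,0,-10,-30,0,0,0]]])

```text
time_s: 27.7
tcp_pos: [0.5292, 0.0583, 0.1976]
ee_rot: [[-0.977, -0.214, -0.004], [-0.214, 0.977, -0.001], [0.004, -0.0, -1.0]]
wrist_force: [-0.2, -0.2, -0.6]
gripper_width: 0.351
gripper_force: 0.0
```

>>> servo_tool(commands=[[[0.65,0,0,-40,0,0,0],[0.65,0,0,-80,0,0,0],[0.65,0,-45,-120,0,0,0],[0.65,0,-90,-120,0,0,0],[0.65,0,-135,-120,0,0,0]]])

```text
time_s: 28.2
tcp_pos: [0.5601, -0.0743, 0.3217]
ee_rot: [[-0.976, -0.217, 0.006], [-0.217, 0.976, 0.001], [-0.006, -0.001, -1.0]]
wrist_force: [0.5, 0.5, -0.3]
gripper_width: 0.349
gripper_force: 0.0
```

>>> servo_tool(commands=[[[0.65,0,-45,0,0,0,0],[0.65,0,-90,0,0,0,0],[0.65,0,-135,0,0,0,0],[0.65,0,-180,0,0,0,0],[0.65,0,-180,0,0,0,0]]])

```text
time_s: 28.7
tcp_pos: [0.5979, -0.2537, 0.3174]
ee_rot: [[-0.978, -0.209, -0.001], [-0.209, 0.978, -0.0], [0.001, -0.0, -1.0]]
wrist_force: [-0.1, 0.1, -1.5]
gripper_width: 0.352
gripper_force: 0.0
```

```bash
python3 - <<'E'
from h import *
C={n:r.capture(n) for n in("side","top")}
a=C["top"]["pixels"][140:290,140:320];b=C["side"]["pixels"][165:315,195:330]
im=np.hstack([cv2.resize(a,(456,380),interpolation=cv2.INTER_CUBIC),cv2.resize(b,(342,380),interpolation=cv2.INTER_CUBIC)])
cv2.imwrite("pics/c7.png",cv2.cvtColor(im,cv2.COLOR_RGB2BGR))
print(r.sense()["wrist_force"],r.sense()["time_s"])
E
```

```text
[-0.28951333  0.51953751  0.16061173] 28.8
```

View pics/c7.png

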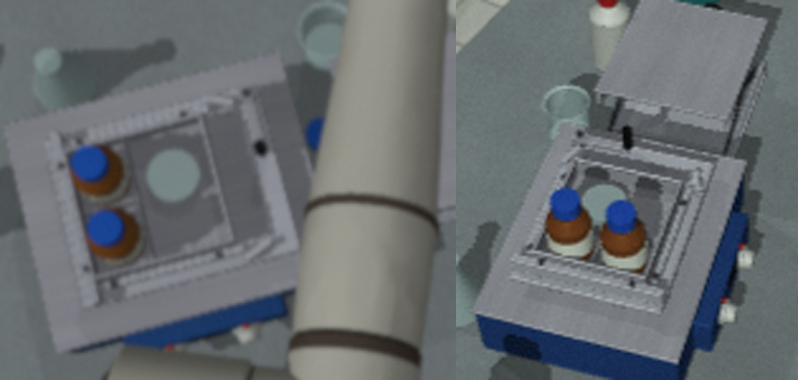

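The last picture shows the tray between the rails against the end stop. Both bottles are upright (caps (90,163) and (106,228)) and the latch post at (260,148) is across behind the tail. I'm handing in.

```bash
python3 -c "
from station import r
print(r.finish_job())"
```

```text
the job is handed in; nothing more can be done
None
```

The job is handed in: the tray was pushed until it stalled firmly against the end stop, both bottles are standing, and the latch was swung until it stalled at its limit and is across behind the tail; the hand-in returned no verdict.

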